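Bolt down the bench press and press a bush home

ROBOT

A 6-joint arm with a two-finger parallel gripper is mounted at the origin on the work surface. World frame = base frame: x ahead of the robot, y to its left, z up, the work surface at z = 0. Lengths are in m, angles in rad, forces in N, time in s.
With the tool pointing down it reaches from about 0.3 to 0.825 m from the base axis. Payload 5.4 kg.
Tool frame: the origin (TCP) lies at the very end of the fingers, on their centre line; the grasp point (between the pads) lies 19 mm behind it; z points along the fingers, x is the direction in which the jaws open and shut, and the axes are right-handed (so a half turn about z gives the same grasp; the last joint's range is limited). The gripper opens to 92 mm and grips with 3 to 60 N. Pads are 20 mm wide; open, the fingers measure 128 mm over their backs; the gripper's body (75 mm by 189 mm) begins 69 mm behind the grasp point.
Start: joints at [-1.378, 0.158, 1.597, -0, 1.386, -0.21], TCP at [0.225, -0.529, 0.215] pointing down, gripper open.
Joint ranges: [-2.91, 2.91], [-0.94, 2.29], [0.18, 2.7], [-1.29, 4.43], [0.17, 2.64], [-3, 3]. Speed limits (rad/s): [2.57, 2.57, 3.14, 3.14, 3.14, 3.14].

INTERFACE

Orientations are given as a rotation vector (axis times angle).
In Python, from workcell import bot gives the robot as it stands. Calls block until the motion is done:
- bot.goto(position, orientation): joint-space move of the TCP to a pose.
- bot.line_to(position, rot=None, max_speed=0.15): straight line of the TCP; rot=None keeps the orientation; max_speed is the mean speed in m/s.
- bot.set_joints(angles): joint-space move.
- bot.set_gripper(opening, newtons=None): opening from 0.0 (shut) to 1.0 (fully open); newtons is the grip in N (None keeps the last); returns when the fingers have stopped.
- bot.hold(seconds).
- bot.inverse_kinematics(position, orientation): joint angles nearest the present ones, or None.
- bot.read_camera(name): name is "side" or "top" or "wrist"; returns a dict with "pixels" (480x640x3 uint8, blue, green, red), "fx", "fy", "cx", "cy" (pixels), "k1" (the pictures are not rectified: a ray, as slopes to the right and down, at radius r is drawn at 1 + k1 r^2 times it, then the intrinsics apply), "R" (3x3) and "t" (3): a world point X has camera coordinates R X + t. Camera axes: x right, y down, z forward; pixel columns grow to the right and rows downward; lengths in m; the calibration is good to about 2 mm. A picture is of the moment at which its call begins. There is no depth.
A pose or a line that the arm cannot do raises bot.MotionError and nothing moves.
- bot.job_done(): hands the job in, once; it reports no verdict.
Readings, each from a call of its own:
- bot.current_clock(): time.
- bot.current_joints(): joint angles.
- bot.current_joint_vel(): joint speeds.
- bot.current_effort(): joint torques, N m.
- bot.current_ee_pos(): TCP position.
- bot.current_tool_rot(): TCP orientation.
- bot.current_contact_force(): force on the tool from outside, world axes, zero at the start.
- bot.current_ft_torque(): the same for the moment, N m.
- bot.current_opening(): opening from 0.0 (shut) to 1.0 (fully open).
Only numpy, scipy, OpenCV 4.12 (cv2) and the standard library are available. Lean on these libraries where they do the work, as an engineer would, in place of code of your own. Each camera call takes 0.05 s, during which the arm holds its last target.

TASK

Make the green hand press fast by turning its three captive bolts along the front of its plate clockwise to their end stops, one after another; then flip the lever's safety catch fully over towards the front, off its stop lug, and pull the press's lever down until the brass bush is home. Finish while holding the lever down there with the gripper, so that the bush stays under pressure while its bonding compound sets: do not let go. Never force the lever while the catch is on, and leave the other things on the plate and bench where they are.

Things in the scene. Friction and masses are not known exactly. Their poses are not given: they have to be found in the camera images.
- press: Green hand-lever bench press on a dark steel plate 270 x 340 x 12 mm, fixed on the bench, front towards the robot, turned up to 0.3 rad. Origin: on the bench surface, 10 mm behind the plate's centre. 'Press frame' below: its x runs from front to back, y to the robot's left, z up. Head 84 mm wide, x -35 to 110 mm, top 241 mm above the bench; the ram stands 29 mm out of its top.
- bolt_left_grip (a point): Centre of the black bar grip of the left (+y of the press) captive bolt, one of three alike, 130 mm apart along the plate's front edge. Bar 52 long, 13 thick, 24 mm high, centre 49 mm above the bench; below it a stem 11 mm thick, then a collar 30 mm wide, top 24 mm above the bench. Site x lies along the bar and turns with it.
- bolt_left (a joint): Turn of the left bolt, rad: 0 with the bar along the press's x (front to back), growing as it is turned clockwise seen from above, 1.571 at its end stop, where it is tight and the bar lies parallel to the plate's front edge. Starts between 0.1 and 0.6. Turns stiffly (about 0.1 N m) and stays where it is left.
- bolt_middle_grip (a point): Centre of the black bar grip of the middle captive bolt, one of three alike, 130 mm apart along the plate's front edge. Bar 52 long, 13 thick, 24 mm high, centre 49 mm above the bench; below it a stem 11 mm thick, then a collar 30 mm wide, top 24 mm above the bench. Site x lies along the bar and turns with it.
- bolt_middle (a joint): Turn of the middle bolt, rad: 0 with the bar along the press's x (front to back), growing as it is turned clockwise seen from above, 1.571 at its end stop, where it is tight and the bar lies parallel to the plate's front edge. Starts between 0.1 and 0.6. Turns stiffly (about 0.1 N m) and stays where it is left.
- bolt_right_grip (a point): Centre of the black bar grip of the right (-y of the press) captive bolt, one of three alike, 130 mm apart along the plate's front edge. Bar 52 long, 13 thick, 24 mm high, centre 49 mm above the bench; below it a stem 11 mm thick, then a collar 30 mm wide, top 24 mm above the bench. Site x lies along the bar and turns with it.
- bolt_right (a joint): Turn of the right bolt, rad: 0 with the bar along the press's x (front to back), growing as it is turned clockwise seen from above, 1.571 at its end stop, where it is tight and the bar lies parallel to the plate's front edge. Starts between 0.1 and 0.6. Turns stiffly (about 0.1 N m) and stays where it is left.
- catch_grip (a point): Middle of the safety catch's thumb grip: a black crosswise cylinder, 16 mm in diameter, 34 mm long along the press's y, on a rod that stands up from a steel pawl at the left (+y) side of the press's head. It starts about 287 mm above the bench and swings in the press's x-z plane, 62 mm from the pivot; the head's side face is 44 mm to its right.
- catch_axis (a point): Pivot of the safety catch (228 mm above the bench, in the plane of the pawl, 11 mm to the right of the grip's middle); its axis is the press's y.
- catch (a joint): Swing of the catch, rad: 0 = on, its nose in front of a stop lug on the lever's shaft, so the lever cannot be pulled; rod leaning 0.30 back from vertical. Grows as the grip is pulled over towards the press's front (-x) and the nose lifts; 1.0 = fully off, at its stop, rod leaning 0.70 forward. Starts at 0 to 0.08. Friction holds it where left; 1 to 2 N at the grip move it.
- lever_grip (a point): Middle of the hand lever's grip: a black cylinder, 26 mm in diameter, 76 mm long along the press's y, standing out sideways (to -y) from the end of the steel lever rod at the right side of the press; it revolves freely on its spindle. Starts about 336 mm above the bench and swings in the press's x-z plane, 160 mm from the lever's axis. The rod is 12 mm thick, 52 mm from the grip's middle.
- lever_axis (a point): Middle of the hand lever's hub, on its turning axis, in the plane of the lever rod (178 mm above the bench, 52 mm to the left of the grip's middle); the axis is the press's y.
- lever (a joint): Swing of the hand lever, rad: 0 = up at rest, leaning 0.15 from vertical to the front; grows as the grip is pulled to the front (-x of the press) and down. The bush is home at about 0.98; stop at 1.05, the lever then leaning 1.2 rad, the grip about 236 mm above the bench. A spring lifts it back when let go; at the grip it takes about 3 N at first, 10 N at the bottom.
- bush (a joint): Brass bush below the ram, m: 0 = standing 4.5 mm proud of its flange, 0.0045 = pressed home. Only the ram moves it (20 mm of ram travel for 1 rad of lever).
- bracket_a: Bystander: small bent steel bracket, 34 x 22 x 20 mm, loose on the carrier plate at the left. Origin under its centre.
- bracket_b: Bystander: small bent steel bracket, 34 x 22 x 20 mm, loose on the carrier plate at the right. Origin under its centre.
- wrench: Bystander: steel wrench, 170 mm long, lying on the bench.
- brush: Bystander: wooden hand brush, 245 mm long, 45 mm wide, 43 mm high, lying on the bench on its bristles.
- oil: Bystander: white plastic bottle, 54 mm in diameter, 150 mm tall, standing on the bench. Origin under its centre.
- tray: Bystander: grey tray of steel blanks, 150 x 110 x 35 mm. Origin under its centre.
- hammer: Bystander: hammer, 240 mm long, lying on the bench.

How it is judged:
By the outcome, as a careful person would: the job done as asked, in the order asked, and still so for the second after the job is handed in, while the arm keeps its last pose, push and grip.
It also fails if it takes over 72 s, if anything falls off the work surface, if the arm or the gripper's body presses on something with over 40 N, if the wrist force passes 120 N, or if a joint passes its speed limit or range.

## Working session

There is one attempt and no reset: what is moved stays moved. The work goes in short steps, each a Python script; the robot and the scene stay as the last script left them, time stands still between calls to the robot, and variables do not carry over. Pictures are saved under pics/ and viewed, and the job is handed in when it is done.

```bash
mkdir -p pics; ls; cat > h.py <<'E'
import numpy as np, cv2
from workcell import bot
from scipy.spatial.transform import Rotation as Rn
def pic(name,out):
    c=bot.read_camera(name); cv2.imwrite('pics/'+out+'.png',c['pixels']); np.save('pics/'+out+'.npy',{k:c[k] for k in c if k!='pixels'},allow_pickle=True); return c
E
python3 - <<'E'
from h import *
for n in ['side','top','wrist']:
    c=pic(n,n+'0'); print(n,{k:np.round(c[k],3).tolist() for k in c if k!='pixels'})
print(bot.current_clock())
E
```

```text
pics
side {'fx': 468.001, 'fy': 468.001, 'cx': 325.209, 'cy': 226.342, 'k1': -0.105, 'R': [[-0.948, -0.318, 0.019], [-0.219, 0.608, -0.763], [0.231, -0.728, -0.646]], 't': [0.48, 0.284, 1.211]}
top {'fx': 510.994, 'fy': 510.994, 'cx': 314.203, 'cy': 228.668, 'k1': 0.027, 'R': [[-0.004, -1.0, 0.009], [-0.997, 0.003, -0.081], [0.081, -0.01, -0.997]], 't': [-0.014, 0.527, 1.472]}
wrist {'fx': 340.142, 'fy': 340.142, 'cx': 320.567, 'cy': 241.635, 'k1': -0.064, 'R': [[0.392, -0.92, -0.002], [-0.88, -0.375, 0.291], [-0.268, -0.112, -0.957]], 't': [-0.573, -0.033, 0.392]}
0.15
```

View pics/side0.png

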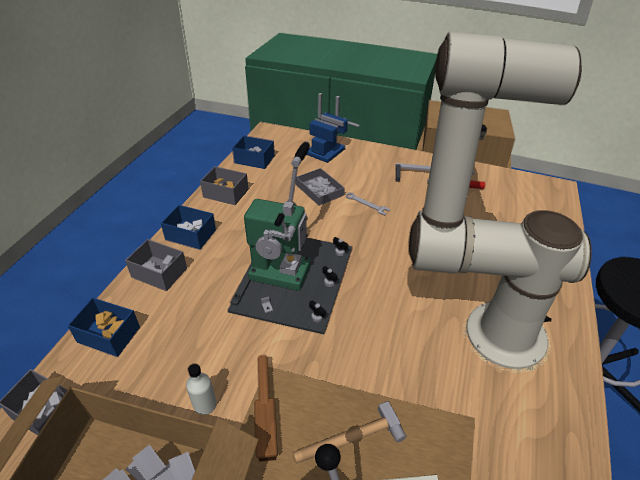

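View pics/top0.png

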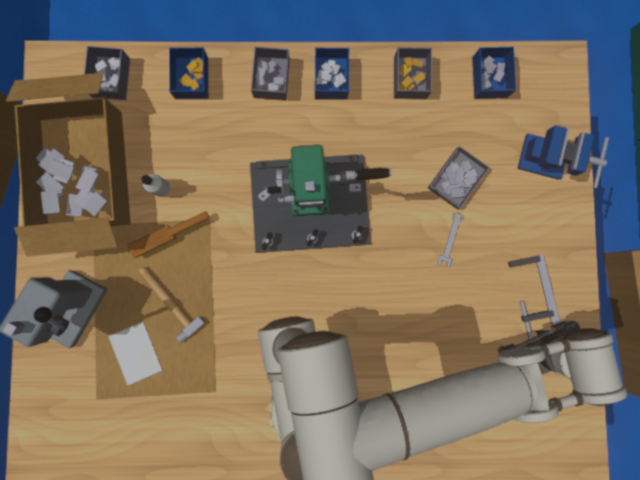

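```bash
python3 - <<'E'
import cv2
a=cv2.imread('pics/top0.png')[140:260,235:405]; cv2.imwrite('pics/topc.png',cv2.resize(a,None,fx=4.7,fy=4.7,interpolation=cv2.INTER_CUBIC))
a=cv2.imread('pics/side0.png')[135:335,220:370]; cv2.imwrite('pics/sidec.png',cv2.resize(a,None,fx=3,fy=3,interpolation=cv2.INTER_CUBIC))
E
```

```text
(no output)
```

View pics/topc.png

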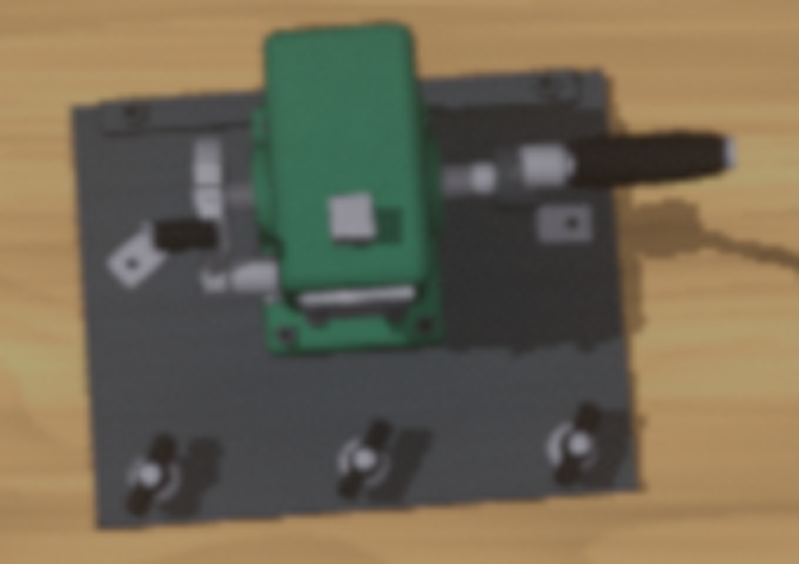

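View pics/sidec.png

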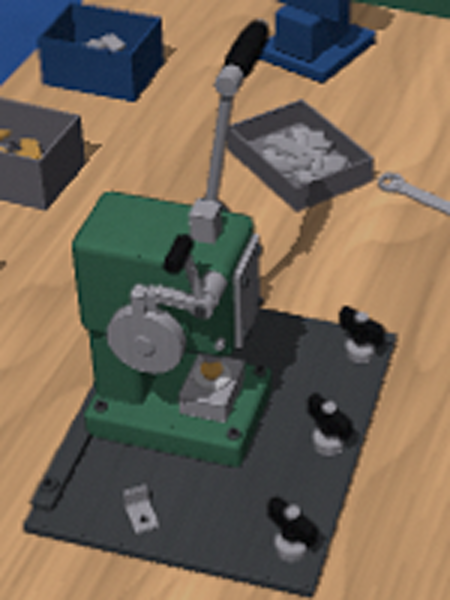

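```bash
cat >> h.py <<'E'
from scipy.optimize import least_squares
def proj(c,X):
    p=np.atleast_2d(X)@np.array(c['R']).T+c['t']; u=p[:,:2]/p[:,2:]; r2=(u**2).sum(1,keepdims=True); u=u*(1+c['k1']*r2)
    return u*[c['fx'],c['fy']]+[c['cx'],c['cy']]
def meta(o): return np.load('pics/'+o+'.npy',allow_pickle=True).item()
def W(p,X):
    c,s=np.cos(p[2]),np.sin(p[2]); X=np.atleast_2d(X); return np.c_[X[:,0]*c-X[:,1]*s+p[0],X[:,0]*s+X[:,1]*c+p[1],X[:,2]]
E
cat > fit.py <<'E'
from h import *
T,S=meta('top0'),meta('side0')
P=[]
for (X,px) in [((.125,.17),(72,107)),((.125,-.17),(605,70)),((-.145,-.17),(642,490)),((-.145,.17),(97,527))]:
    P.append((T,X+(.012,),np.array(px)/4.7+[235,140]))
for (X,px) in [((-.145,-.17),(397,337)),((-.145,.17),(313,596)),((.125,.17),(25,530))]:
    P.append((S,X+(.012,),np.array(px)/3+[220,135]))
B=[(T,y,np.array(px)/4.7+[235,140]) for y,px in [(.13,(152,474)),(0,(365,460)),(-.13,(578,443))]]
B+=[(S,y,np.array(px)/3+[220,135]) for y,px in [(.13,(290,512)),(0,(330,408)),(-.13,(362,322))]]
def f(v):
    r=[proj(c,W(v,X))[0]-q for c,X,q in P]+[proj(c,W(v,(v[3],y,v[4])))[0]-q for c,y,q in B]
    return np.ravel(r)
s=least_squares(f,[.5,0,0,-.115,.062],loss='soft_l1'); print(s.x); print(np.round(f(s.x).reshape(-1,2),1))
# joints guess
v=s.x
for n,X in dict(lever=(-.024,-.1,.336),catch=(.018,.086,.287)).items(): print(n,W(v,X),[(proj(T,W(v,X))[0]-[235,140])*4.7,(proj(S,W(v,X))[0]-[220,135])*3])
E
python3 fit.py
```

```text
[ 0.61176535 -0.0034847   0.06745331 -0.11392775  0.05722578]
[[-0.7 -0.2]
 [ 0.  -0.2]
 [-0.6  0.9]
 [-0.3  1.3]
 [ 0.1 -1.8]
 [ 0.2 -2. ]
 [-1.2 -2.3]
 [-0.3  0.1]
 [-0.  -0.1]
 [ 0.1  0.2]
 [ 0.5  0.5]
 [-0.4  0.3]
 [-0.3 -1.2]]
lever [[ 0.59456014 -0.10487494  0.336     ]] [array([557.35430499, 227.8433807 ]), array([264.4344287 ,  81.32881288])]
catch [[0.62392783 0.08353296 0.287     ]] [array([182.55921257, 187.44906341]), array([147.77930634, 247.87782731])]
```

View pics/wrist0.png

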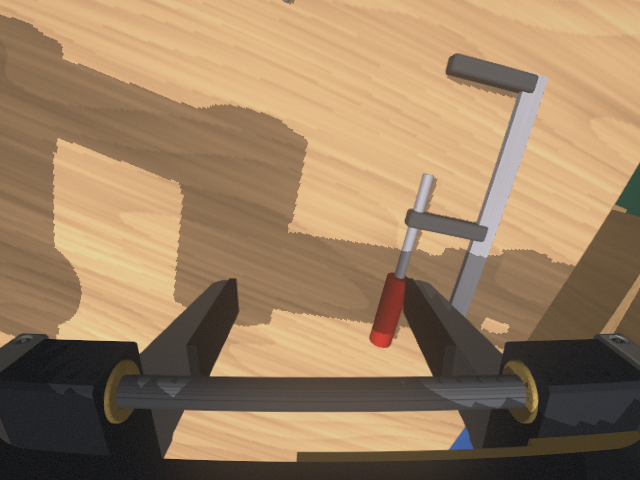

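```bash
cat >> h.py <<'E'
def tri(obs):
    f=lambda X: np.ravel([proj(c,X)[0]-q for c,q in obs]); s=least_squares(f,[.6,0,.2]); return s.x,f(s.x)
def toP(p,X): 
    c,s=np.cos(p[2]),np.sin(p[2]); d=X[:2]-p[:2]; return np.array([c*d[0]+s*d[1],-s*d[0]+c*d[1],X[2]])
E
python3 - <<'E'
from h import *
T,S=meta('top0'),meta('side0'); v=[.6118,-.0035,.0675]
for n,a,b in [('lever',(655,157),(247,50)),('catch',(186,235),(180,253)),('ramtop',(352,217),(208,208))]:
    X,r=tri([(T,np.array(a)/4.7+[235,140]),(S,np.array(b)/3+[220,135])]); print(n,X,r,toP(v,X))
E
```

```text
lever [ 0.63006291 -0.1542384   0.33203633] [ 0.06136931  0.21281974 -0.25223858 -0.0399356 ] [ 0.0080542  -0.15162694  0.33203633]
catch [0.59821049 0.08140301 0.28748025] [ 0.1180865   0.39169382 -0.39602176 -0.06523025] [-0.00783196  0.08562626  0.28748025]
ramtop [ 0.61014954 -0.00401207  0.26741442] [ 0.17327005  0.58951732 -0.62562547 -0.10033595] [-0.00168124 -0.00039959  0.26741442]
```

```bash
cat >> h.py <<'E'
V=[.6118,-.0035,.0675]
def rot(yaw): # tool z down, tool x at press-frame yaw
    y=yaw+V[2]; x=np.array([np.cos(y),np.sin(y),0]); z=np.array([0,0,-1.]); return Rn.from_matrix(np.c_[x,np.cross(z,x),z]).as_rotvec()
def w(*X): return W(V,X)[0]
E
python3 - <<'E'
from h import *
W0=meta('wrist0'); C=-W0['R'].T@W0['t']; p=bot.current_ee_pos(); M=Rn.from_rotvec(bot.current_tool_rot()).as_matrix()
print('cam in tool',M.T@(C-p), 'toolx',M[:,0])
for n,P in dict(bl=(-.14,.13,.034),bm=(-.14,0,.034),br=(-.14,-.13,.034),ca=(.02,.086,.268)).items():
    for y in [np.pi/2-.2,-np.pi/2-.2,0,np.pi]:
        print(n,round(y,2),np.round(bot.inverse_kinematics(w(*P),rot(y)) if bot.inverse_kinematics(w(*P),rot(y)) is not None else [0],2))
for a in [.01,.5,1.03]:
    P=(.032-.16*np.sin(.15+a),-.152,.178+.16*np.cos(.15+a)-.019)
    for y in [0,np.pi]: print('lev',a,y,np.round(bot.inverse_kinematics(w(*P),rot(y)),2))
print(bot.current_clock(), bot.current_contact_force())
E
```

```text
cam in tool [-0.00136249 -0.08220781 -0.17025824] toolx [ 0.39200386 -0.91996252 -0.00139412]
bl 1.37 [-0.01  0.14  2.01 -0.    0.99 -1.45]
bl -1.77 [-0.01  0.14  2.01 -0.    0.99  1.7 ]
bl 0 [-0.01  0.14  2.01  0.    0.99 -0.07]
bl 3.14 [0]
bm 1.37 [-0.28  0.13  2.02 -0.    0.99 -1.72]
bm -1.77 [-0.28  0.13  2.02 -0.    0.99  1.42]
bm 0 [-0.28  0.13  2.02  0.    0.99 -0.35]
bm 3.14 [-0.28  0.13  2.02  0.    0.99  2.79]
br 1.37 [-0.53  0.2   1.94 -0.    1.   -1.97]
br -1.77 [-0.53  0.2   1.94 -0.    1.    1.17]
br 0 [-0.53  0.2   1.94  0.    1.   -0.6 ]
br 3.14 [-0.53  0.2   1.94  0.    1.    2.54]
ca 1.37 [-0.06  0.28  1.36 -0.    1.51 -1.5 ]
ca -1.77 [-0.06  0.28  1.36 -0.    1.51  1.65]
ca 0 [-0.06  0.28  1.36  0.    1.51 -0.13]
ca 3.14 [0]
lev 0.01 0 [-0.43  0.3   1.23  0.    1.61 -0.5 ]
lev 0.01 3.141592653589793 [-0.43  0.3   1.23  0.    1.61  2.65]
lev 0.5 0 [-0.49  0.13  1.49  0.    1.52 -0.55]
lev 0.5 3.141592653589793 [-0.49  0.13  1.49  0.    1.52  2.59]
lev 1.03 0 [-0.54  0.04  1.71  0.    1.39 -0.61]
lev 1.03 3.141592653589793 [-0.54  0.04  1.71  0.    1.39  2.54]
0.15 [-0.18643899 -0.01280843 -1.0912578 ]
```

```bash
cat >> h.py <<'E'
YAW=1.37; BX=-.114; Z=.036
def ctr(by,th,gap=0,rho=.021):
    e=np.array([-np.cos(th),np.sin(th)]); t=np.array([np.sin(th),np.cos(th)])
    c=rho*e-(.0065+gap)*t
    tx=np.array([np.cos(YAW),np.sin(YAW)]); ty=np.array([np.sin(YAW),-np.cos(YAW)])
    return c-.018*tx-.010*ty+[BX,by]
def F():
    f=bot.current_contact_force(); c,s=np.cos(V[2]),np.sin(V[2]); return np.round([c*f[0]+s*f[1],-s*f[0]+c*f[1],f[2]],1)
def push(by,th0,ths):
    a=ctr(by,th0-.2,.008)
    bot.goto(w(*a,.11),rot(YAW)); bot.line_to(w(*a,Z),max_speed=.15); print('down',F(),bot.current_clock())
    for th in ths:
        bot.line_to(w(*ctr(by,th),Z),max_speed=.06); print(round(th,2),F(),bot.current_clock())
def finish(by,th=1.57,lim=14):
    g=0
    f0=0
    for i in range(10):
        g+=.001
        bot.line_to(w(*ctr(by,th,-g),Z),max_speed=.05); f=F(); print('g',g,f)
        if f[0]<-lim: break
    print(bot.current_ee_pos(),bot.current_clock())
E
python3 - <<'E'
from h import *
bot.set_gripper(0.0,20)
bot.goto(w(*ctr(-.13,.2,.008),.2),rot(YAW)); print(bot.current_clock(),F())
push(-.13,.38,[.5,.8])
pic('top','top1'); pic('side','side1')
a=cv2.imread('pics/top1.png')[140:260,235:405]; b=cv2.imread('pics/side1.png')[200:320,260:430]
cv2.imwrite('pics/m1.png',cv2.resize(np.vstack([a,b]),None,fx=2.5,fy=2.5,interpolation=cv2.INTER_CUBIC))
E
```

```text
3.1083 [0.8 0.2 0.3]
down [-0.6 -0.3 -0.3] 4.2
0.5 [ 0.9  0.2 -0.2] 4.6
0.8 [-2.8 -3.4  2.5] 4.8583
```

View pics/m1.png

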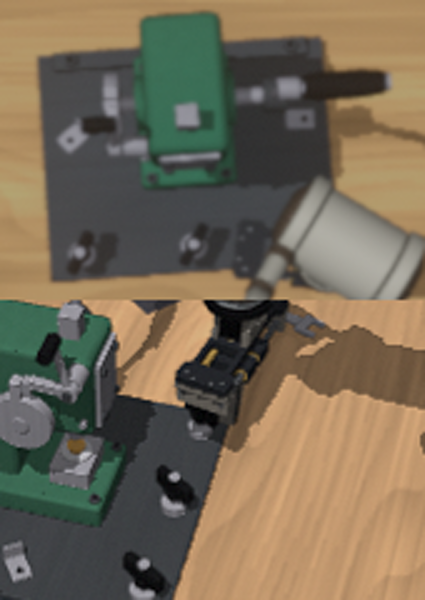

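The picture shows the fingers at the right bolt (about 205,410 in the lower half). The 4.4 N contact force matches a bolt that is turning, so I'll continue.

```bash
python3 - <<'E'
from h import *
for th in [1.0,1.2,1.4,1.57]:
    bot.line_to(w(*ctr(-.13,th),Z),max_speed=.06); print(th,F())
finish(-.13)
E
```

```text
1.0 [-5.5 -3.2  3.4]
1.2 [-6.1 -0.5  4.4]
1.4 [-7.   0.2  4.8]
1.57 [-6.4  1.7  4.9]
g 0.001 [-5.4  2.1  4.8]
g 0.002 [-6.4  2.5  4.4]
g 0.003 [-5.8  3.2  4.7]
g 0.004 [-7.6  3.5  6.1]
g 0.005 [-11.5   2.8   8.7]
g 0.006 [-15.8   3.7  12. ]
[ 0.48804923 -0.13432335  0.03486758] 7.4583
```

```bash
python3 - <<'E'
from h import *
for g in [.008,.010]:
    bot.line_to(w(*ctr(-.13,1.57,-g),Z),max_speed=.05); print(g,F(),bot.current_ee_pos())
bot.line_to(w(*ctr(-.13,1.57,.006),Z)); print(F())
p=ctr(-.13,1.57,.006); bot.line_to(w(*p,.11),max_speed=.25)
push(0,.45,[.6,.8,1.,1.2,1.4,1.57])
pic('top','top2');pic('side','side2')
a=cv2.imread('pics/top2.png')[140:260,235:405]; b=cv2.imread('pics/side2.png')[200:320,260:430]
cv2.imwrite('pics/m2.png',cv2.resize(np.vstack([a,b]),None,fx=2.5,fy=2.5,interpolation=cv2.INTER_CUBIC))
E
```

```text
0.008 [-22.4   2.8  17.2] [ 0.48831288 -0.13422116  0.03480957]
0.01 [-29.9   1.8  22.9] [ 0.48858498 -0.13414968  0.03477994]
[ 0.4 -0.6  0.1]
down [-0.3 -0.9 -0.1] 9.7917
0.6 [-0.1 -0.6  0.3] 10.2
0.8 [-1.7 -1.6  0.4] 10.45
1.0 [-2.8 -2.7  3.3] 10.7
1.2 [-5.  -2.6  4.2] 10.95
1.4 [-6.1  0.7  4.8] 11.2
1.57 [-5.1  0.7  4.4] 11.45
```

View pics/m2.png

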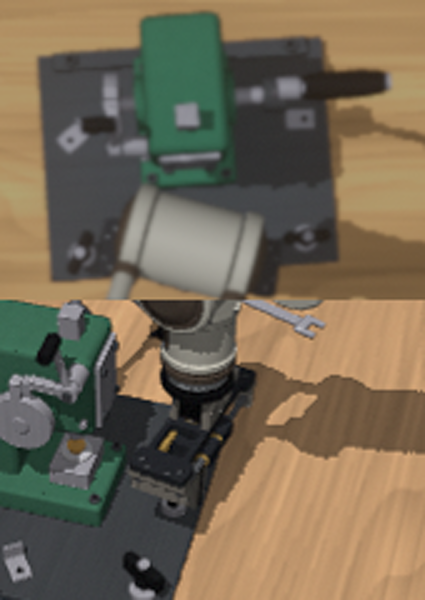

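In the picture the right bolt (307,237) now lies parallel to the plate edge, and the TCP stalled hard against its stop. Next are the middle and left bolts.

```bash
python3 - <<'E'
from h import *
def fin(by):
    for g in [.003,.005,.007,.009,.011,.013]:
        bot.line_to(w(*ctr(by,1.57,-g),Z),max_speed=.06); f=F(); print(g,f,bot.current_ee_pos())
        if f[0]<-24: break
    p=ctr(by,1.57,.006)
    bot.line_to(w(*p,Z)); bot.line_to(w(*p,.11),max_speed=.25)
fin(0)
push(.13,.45,[.6,.8,1.,1.2,1.4,1.57]); fin(.13)
p=ctr(.13,1.57,.03); bot.line_to(w(*p,.2),max_speed=.3)
print(bot.current_clock())
pic('top','top3');pic('side','side3')
a=cv2.imread('pics/top3.png')[140:260,235:405]; b=cv2.imread('pics/side3.png')[200:320,220:390]
cv2.imwrite('pics/m3.png',cv2.resize(np.vstack([a,b]),None,fx=2.5,fy=2.5,interpolation=cv2.INTER_CUBIC))
E
```

```text
0.003 [-7.   3.9  5.1] [ 0.47826871 -0.00528802  0.03503073]
0.005 [-9.2  3.7  7.5] [ 0.47919709 -0.00495877  0.03489021]
0.007 [-16.5   3.4  14.3] [ 0.47942711 -0.00480757  0.03477318]
0.009 [-23.6   2.1  20.6] [ 0.47967884 -0.00475878  0.03473661]
0.011 [-30.4   1.6  27.8] [ 0.47987233 -0.00465881  0.03468258]
down [0.1 0.6 0.9] 14.6417
0.6 [-0.2  0.5  0.4] 15.05
0.8 [-2.1 -3.5  2.3] 15.3
1.0 [-3.9 -1.8  4.8] 15.55
1.2 [-5.1 -0.8  3.9] 15.8
1.4 [-5.4 -0.1  4.3] 16.05
1.57 [-7.   2.1  3.8] 16.3
0.003 [-7.2  4.   3. ] [0.4689494  0.12422386 0.03479379]
0.005 [-8.3  5.8  3.5] [0.47039397 0.12463499 0.03465247]
0.007 [-14.6   4.7  10. ] [0.47063094 0.12473568 0.03451158]
0.009 [-20.7   4.1  16.7] [0.47086017 0.12482233 0.03445693]
0.011 [-28.9   3.7  23.9] [0.47104793 0.12493383 0.03437563]
18.725
```

View pics/m3.png

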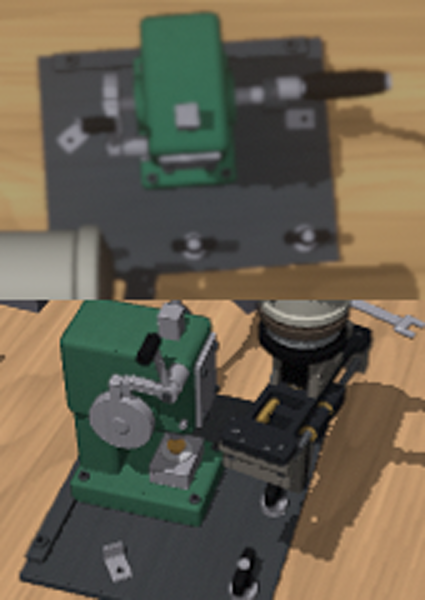

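```bash
python3 - <<'E'
from h import *
p=bot.current_ee_pos(); bot.line_to([p[0],p[1],.36],max_speed=.3)
bot.goto(w(.030,.086,.36),rot(0)); print(bot.current_clock(),F())
bot.line_to(w(.030,.086,.272),max_speed=.15); print(F())
pic('side','side4');pic('top','top4')
a=cv2.imread('pics/top4.png')[140:260,235:405]; b=cv2.imread('pics/side4.png')[150:270,220:390]
cv2.imwrite('pics/m4.png',cv2.resize(np.vstack([a,b]),None,fx=2.5,fy=2.5,interpolation=cv2.INTER_CUBIC))
E
```

```text
20.7 [-1.3 -0.7  0.7]
[ 0.4 -0.3 -0.1]
```

View pics/m4.png

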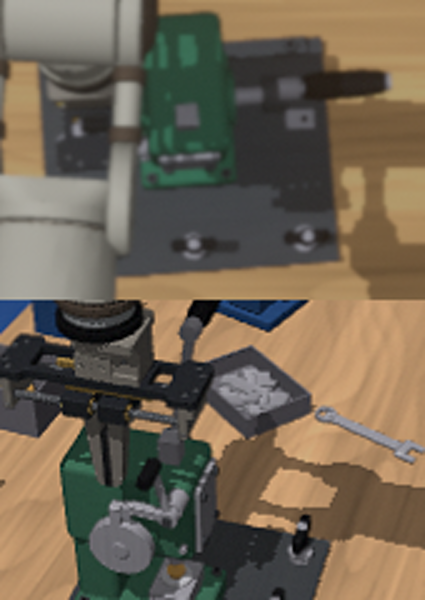

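The fingers (108,475) are directly behind the catch grip (150,470). Pulling forward.

```bash
python3 - <<'E'
from h import *
for x,z in [(.015,.272),(.0,.273),(-.02,.271),(-.034,.266)]:
    bot.line_to(w(x,.086,z),max_speed=.06); print(x,F())
for i in range(12):
    x-=.002; bot.line_to(w(x,.086,.264),max_speed=.05); f=F(); print(round(x,3),f,np.round(toP(V,bot.current_ee_pos()),4))
    if f[0]>10: break
print(bot.current_clock())
pic('side','side5')
b=cv2.imread('pics/side5.png')[150:300,220:400]
cv2.imwrite('pics/m5.png',cv2.resize(b,None,fx=4,fy=4,interpolation=cv2.INTER_CUBIC))
E
```

```text
0.015 [ 0.3 -0.   0.2]
0.0 [0.2 0.2 0. ]
-0.02 [ 0.4  0.3 -0.8]
-0.034 [-0.3  0.1  0.4]
-0.036 [0.3 0.3 0.1] [-0.0359  0.086   0.2641]
-0.038 [ 1.   1.3 -0.7] [-0.0379  0.0861  0.264 ]
-0.04 [ 3.9  2.  -0.2] [-0.0395  0.0862  0.2643]
-0.042 [11.   2.4 -3.4] [-0.0397  0.0862  0.2644]
24.2167
```

View pics/m5.png

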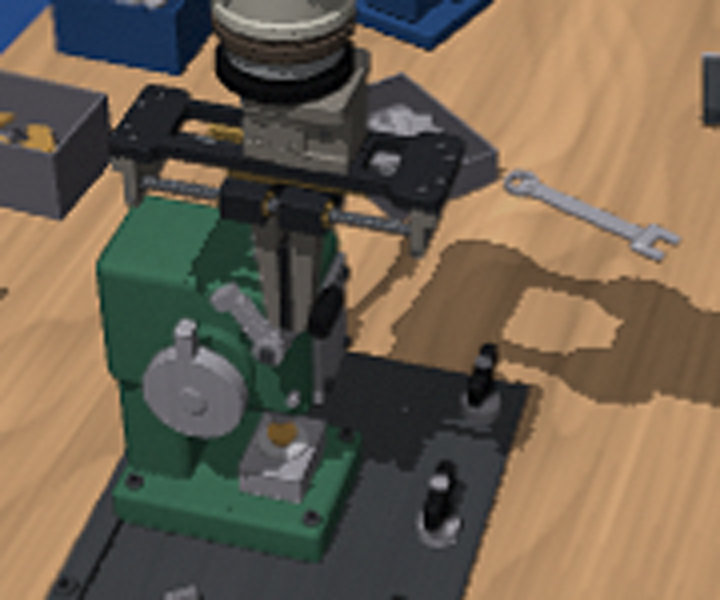

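```bash
cat >> h.py <<'E'
LX=.033
def lev(a): return w(LX-.16*np.sin(.15+a),-.152,.178+.16*np.cos(.15+a)-.016)
E
python3 - <<'E'
from h import *
bot.line_to(w(-.025,.086,.264)); bot.line_to(w(-.02,.086,.42),max_speed=.25)
pic('side','side6')
bot.goto(w(.009,-.152,.42),rot(0)); bot.set_gripper(1.0); print(bot.current_clock(),F())
pic('wrist','w6');pic('top','top6')
b=cv2.imread('pics/side6.png')[130:310,210:390]
cv2.imwrite('pics/m6.png',cv2.resize(b,None,fx=3.3,fy=3.3,interpolation=cv2.INTER_CUBIC))
E
```

```text
27.6833 [ 0.4 -0.2  0.4]
```

View pics/m6.png

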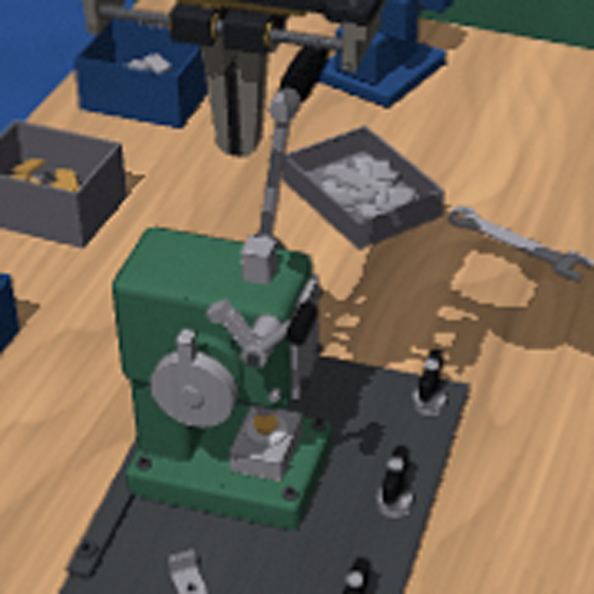

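View pics/w6.png

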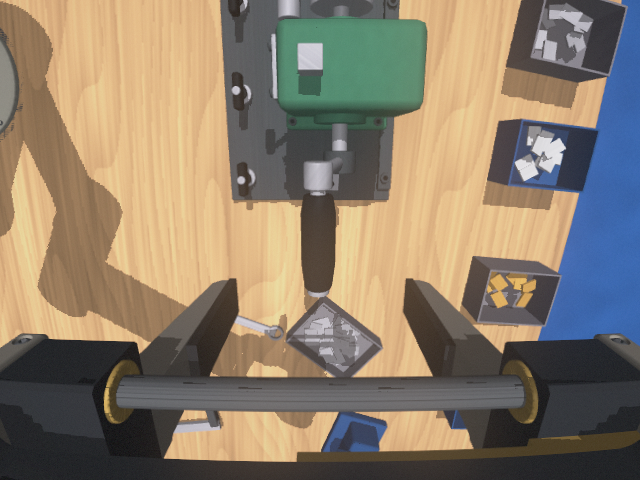

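View pics/top6.png

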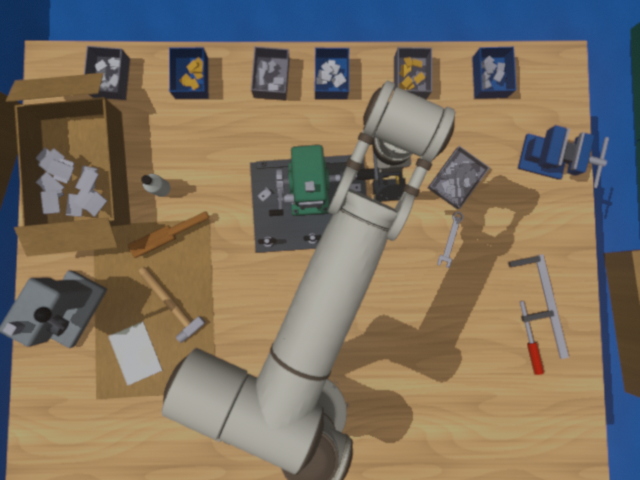

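The wrist view shows the lever grip centred between the jaws (318,242), with the bolt bars parallel to the plate edge. The side view shows the catch leaning forward (300,320). Gripping the lever now.

```bash
python3 - <<'E'
from h import *
bot.line_to(lev(0),max_speed=.12); print(F())
bot.set_gripper(0.0,55); print('open',bot.current_opening()*92,F(),bot.current_clock())
for a in [.1,.25]:
    bot.line_to(lev(a),max_speed=.05); print(a,F(),np.round(bot.current_ee_pos()-lev(a),4))
pic('side','side7'); print(bot.current_clock())
b=cv2.imread('pics/side7.png')[100:280,210:390]
cv2.imwrite('pics/m7.png',cv2.resize(b,None,fx=3.3,fy=3.3,interpolation=cv2.INTER_CUBIC))
E
```

```text
[1.3 0.4 1. ]
open 24.608887172113537 [-8.3  0.6  1.7] 29.7917
0.1 [2.2 0.  0.9] [ 0.0002 -0.      0.0002]
0.25 [1.8 0.4 4.3] [-0.     -0.      0.0004]
30.9417
```

View pics/m7.png

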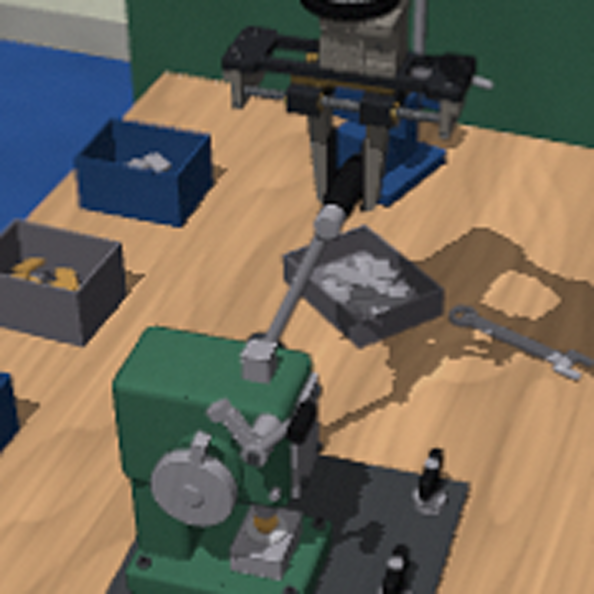

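```bash
python3 - <<'E'
from h import *
for a in [.4,.55,.7,.82,.92,.98,1.01,1.03,1.05]:
    bot.line_to(lev(a),max_speed=.05); p=toP(V,bot.current_ee_pos()); print(a,F(),np.round(p-toP(V,lev(a)),4),round(np.arctan2(LX-p[0],p[2]+.016-.178)-.15,3))
print(bot.current_opening()*92,bot.current_clock())
pic('side','side8'); bot.hold(.3); print(F(),bot.current_clock())
b=cv2.imread('pics/side8.png')[130:310,210:390]
cv2.imwrite('pics/m8.png',cv2.resize(b,None,fx=3.3,fy=3.3,interpolation=cv2.INTER_CUBIC))
E
```

```text
0.4 [-0.1  0.8  7.3] [ 0.0001 -0.0001  0.0009] 0.396
0.55 [-1.7  1.   9.1] [-0.0001 -0.      0.0012] 0.545
0.7 [-3.3  1.6 10.8] [-0.0005 -0.      0.0013] 0.696
0.82 [-5.2  2.3 10.7] [-0.0009 -0.      0.0012] 0.817
0.92 [-6.1  2.2 11.4] [-0.0013  0.      0.001 ] 0.919
0.98 [-6.7  1.5 10.9] [-0.0015 -0.      0.0008] 0.98
1.01 [-6.5  3.6 15.9] [-0.001  -0.0001  0.002 ] 1.001
1.03 [-7.8  4.  18.7] [-0.0005 -0.0001  0.003 ] 1.014
1.05 [-8.1  4.5 23.1] [-0.0001 -0.0001  0.004 ] 1.027
24.74958735835886 34.9333
[-7.5  5.3 22.1] 35.2833
```

View pics/m8.png

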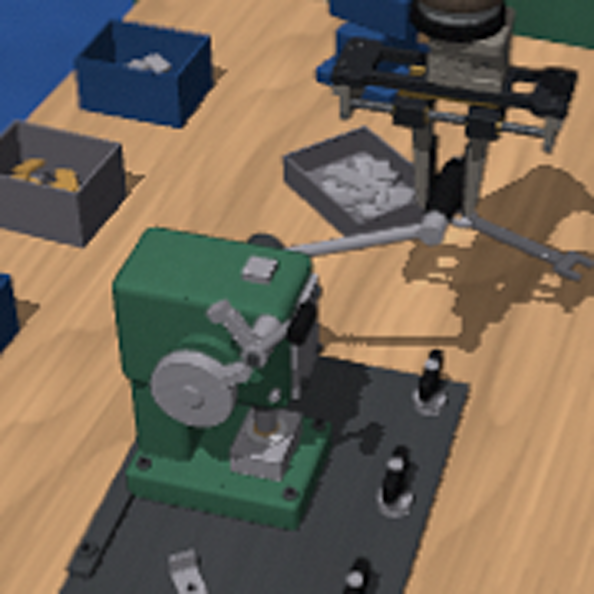

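```bash
python3 - <<'E'
from h import *
pic('wrist','w9'); S=meta('side8')
for a in [.9,.95,.98,1.02,1.05]:
    print(a,[(np.round((proj(S,w(LX-r*np.sin(.15+a),y,.178+r*np.cos(.15+a)))[0]-[290,170])*8)) for r,y in [(.16,-.1),(.03,-.1),(.16,-.152)]])
for a in [.25]:
    print(a,[(np.round((proj(S,w(LX-r*np.sin(.15+a),y,.178+r*np.cos(.15+a)))[0]-[210,100])*3.3)) for r,y in [(.16,-.1),(.03,-.1),(.16,-.152)]])
b=cv2.imread('pics/side8.png')[170:230,290:380]
cv2.imwrite('pics/m9.png',cv2.resize(b,None,fx=8,fy=8,interpolation=cv2.INTER_CUBIC))
b=cv2.imread('pics/side8.png')[220:290,260:330]
cv2.imwrite('pics/m10.png',cv2.resize(b,None,fx=8,fy=8,interpolation=cv2.INTER_CUBIC))
E
```

```text
0.9 [array([382., 175.]), array([ 61., 272.]), array([418.,  89.])]
0.95 [array([393., 194.]), array([ 63., 275.]), array([427., 108.])]
0.98 [array([398., 205.]), array([ 64., 277.]), array([433., 119.])]
1.02 [array([405., 220.]), array([ 66., 280.]), array([440., 134.])]
1.05 [array([410., 232.]), array([ 67., 282.]), array([444., 145.])]
0.25 [array([330., 217.]), array([273., 328.]), array([348., 184.])]
```

View pics/m9.png

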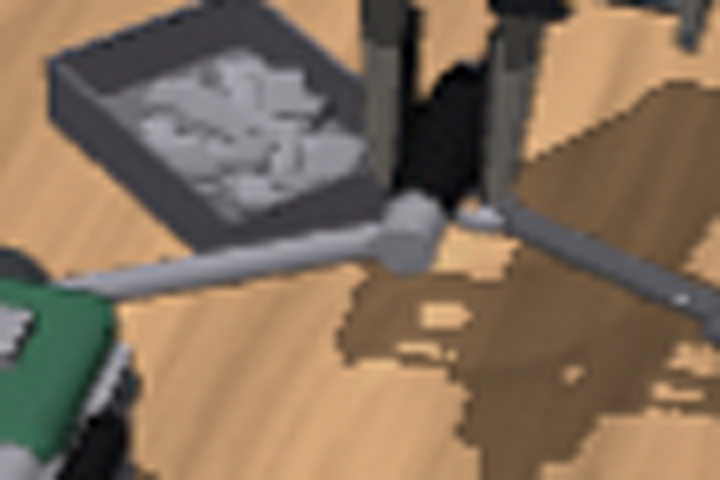

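View pics/m10.png

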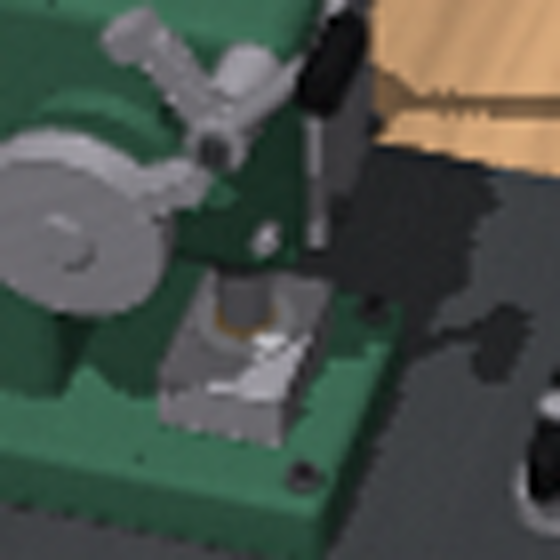

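View pics/w9.png

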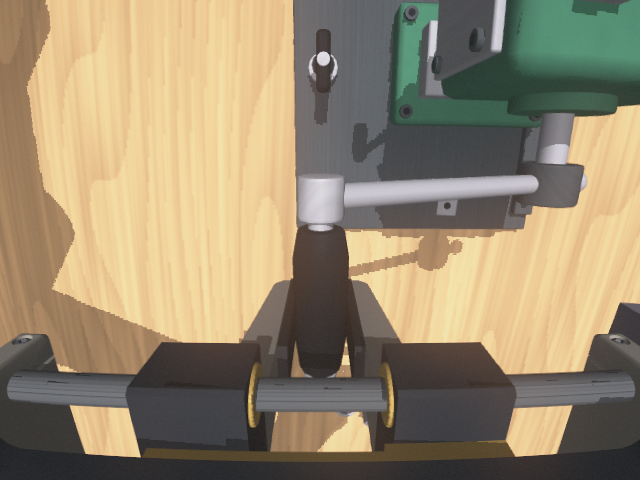

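```bash
python3 - <<'E'
from h import *
for a in [1.065,1.08]:
    bot.line_to(lev(a),max_speed=.04); p=toP(V,bot.current_ee_pos()); print(a,F(),np.round(p-toP(V,lev(a)),4),round(np.arctan2(LX-p[0],p[2]+.016-.178)-.15,3))
pic('side','side11'); bot.hold(1.0); print(F(),bot.current_ee_pos(),bot.current_opening()*92,bot.current_clock())
b=cv2.imread('pics/side11.png')[170:290,260:380]
cv2.imwrite('pics/m11.png',cv2.resize(b,None,fx=5,fy=5,interpolation=cv2.INTER_CUBIC))
E
```

```text
1.065 [-8.6  4.9 26.8] [ 0.0001 -0.0002  0.0047] 1.037
1.08 [-9.5  6.3 28.6] [ 0.0004 -0.0001  0.0054] 1.048
[-10.1   6.8  28.8] [ 0.50490334 -0.16325127  0.2209189 ] 24.887988407204997 36.8833
```

View pics/m11.png

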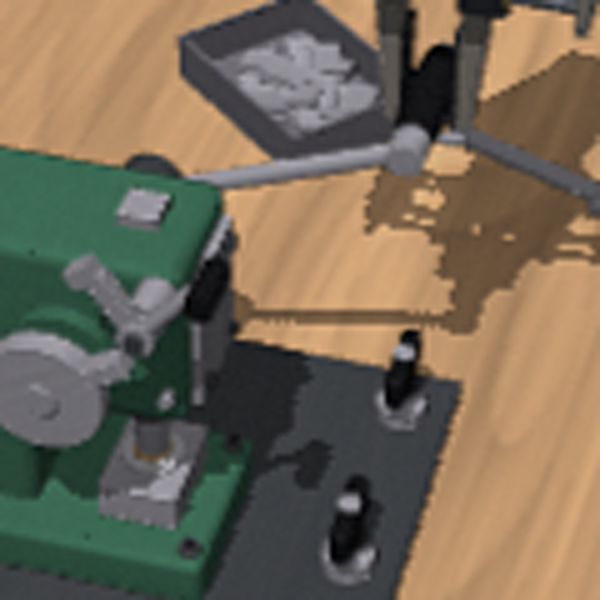

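```bash
python3 - <<'E'
from h import *
pic('top','top12')
a=cv2.imread('pics/top12.png')[150:260,240:380]; b=cv2.imread('pics/side11.png')[225:335,225:365]
cv2.imwrite('pics/m12.png',cv2.resize(np.hstack([a,b]),None,fx=2.85,fy=2.85,interpolation=cv2.INTER_CUBIC))
E
```

```text
(no output)
```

View pics/m12.png

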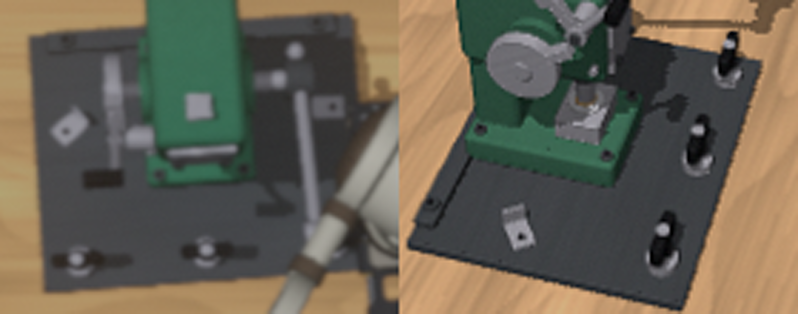

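All three bars lie along the front edge: (730,55), (698,140) and (662,240) in the side view. The catch is over to the front (103,178), the lever is down, and the brackets haven't moved. Handing in.

```bash
python3 - <<'E'
from h import *
print(F(),bot.current_opening()*92,bot.current_clock()); bot.job_done()
E
```

```text
[-9.2  6.6 28.3] 24.73656253985568 36.9333
the job is handed in; nothing more can be done
```

The press is fast, the catch is off, and I handed the job in at 36.9 s with the gripper still holding the lever down.

- **Bolts:** I turned the right, middle and left bolts, in that order, by pushing each bar with the closed fingers. Each stalled against its end stop at about 30 N, and the pictures show all three bars parallel to the plate's front edge.
- **Catch:** I pulled it over to the front until it met its stop at the expected position, with 11 N on the fingers. The later pictures still show it over.
- **Lever:** I gripped it at 55 N and pulled it down. The force rose sharply at about 0.99 rad, where the bush is expected to be home (0.98). I then held it at about 1.05 rad by arm position, or 1.02–1.05 from the pictures. The upward force stayed at about 28 N over the 1 s check before handing in.

**Less certain:** that the bush is home rests on the lever angle, the rise in force and the picture of the ram down on the block; I could not measure it directly. Past about 0.99 rad the arm still yielded slightly instead of stalling dead, so a little slip of the grip in the fingers can't be ruled out.

The brackets look unmoved in the last pictures. I did not check the bench items one by one at the end.

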